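Stow the finned cooler in its comb rack and push the drawer home

ROBOT

A 6-joint arm with a two-finger parallel gripper is mounted at the origin on a cart in front of the work surface, level with it; the furniture and walls round the work are solid. World frame = base frame: x ahead of the robot, y to its left, z up, the work surface at z = 0. Lengths are in m, angles in rad, forces in N, time in s.
With the tool pointing down it reaches from about 0.375 to 0.925 m from the base axis. Payload 5.7 kg.
Tool frame: the origin (TCP) lies midway between the tips of the shut fingers; the grasp point (between the pads) lies 19 mm behind it; z points along the fingers, y is the line along which they close (so a half turn about z gives the same grasp; the last joint's range is limited). The gripper opens to 88 mm and grips with 3 to 60 N. Pads are 20 mm wide; open, the fingers measure 115 mm over their backs; the gripper's body (75 mm by 178 mm) begins 61 mm behind the grasp point.
Start: joints at [-1.237, 0.359, 1.51, -0, 1.272, -0.115], TCP at [0.26, -0.541, 0.223] pointing down, gripper open.
Joint ranges: [-2.97, 2.97], [-1.01, 2.36], [0.21, 2.38], [-0.96, 4.11], [0.2, 2.71], [-2.98, 2.98]. Speed limits (rad/s): [2.39, 2.39, 3.14, 3.14, 3.14, 3.14].

INTERFACE

Orientations are given as a unit quaternion [x, y, z, w].
In Python, from bench import move_ptp, servo_line, goto_joints, move_gripper, sleep, inverse_kinematics, capture, PlanningError, close_job, spot_in, silhouettes, current_clock, current_joint_pos, current_qvel, current_joint_torque, current_position, current_orientation, current_force, current_torque, current_finger_gap, current_grip_force gives the robot as it stands. Calls block until the motion is done:
- move_ptp(position, orientation): joint-space move of the TCP to a pose.
- servo_line(position, orientation=None, rate=0.15, contact_N=None): straight line of the TCP; orientation=None keeps the orientation; rate is the mean speed in m/s. With contact_N (N) it stops when the force on the tool has changed by that much, and returns True; else False.
- goto_joints(angles): joint-space move.
- move_gripper(opening): finger opening in m; the grip force is fixed at half the most; returns when the fingers have stopped.
- sleep(seconds).
- inverse_kinematics(position, orientation): joint angles nearest the present ones, or None.
- capture(name): name is "scene" or "top" or "wrist"; returns a dict with "image" (480x640x3 uint8, blue, green, red), "range_z" (480x640 float32, m along the optical axis (not along the pixel's ray), 0 where there is no reading), "intrinsics" (3x3 intrinsics, pixels), "R" (3x3) and "t" (3): a world point X has camera coordinates R X + t. Camera axes: x right, y down, z forward; pixel columns grow to the right and rows downward; lengths in m; the calibration is good to about 2 mm. A picture is of the moment at which its call begins.
A pose or a line that the arm cannot do raises PlanningError and nothing moves.
- close_job(): hands the job in; it is judged then, once.
Trained networks look in the newest picture that a camera, given by its name, has taken for a name from the list of things; names that differ only in an ending like _2 or _b are one class to them, and where a whole thing is asked for, a point or a joint stands for the part that bears it (a point fixed in the world has none). Each returns a list of dicts, best first, with "conf" (0 to 1); they miss things now and then, are a little off and sometimes report something else, mostly with a low value. They report only what shows in the picture. A call takes as long as a camera call. They do not tell look-alikes from the thing itself.
- spot_in(camera, query): "xy" ([column, row] in pixels, amid what is visible of it).
- silhouettes(camera, query): "region" (480x640 bool, what is visible of it) and "xy" ([column, row] in pixels, amid what is visible of it).
Readings, each from a call of its own:
- current_clock(): time.
- current_joint_pos(): joint angles.
- current_qvel(): joint speeds.
- current_joint_torque(): joint torques, N m.
- current_position(): TCP position.
- current_orientation(): TCP orientation.
- current_force(): force on the tool from outside, world axes, zero at the start.
- current_torque(): the same for the moment, N m.
- current_finger_gap(): finger opening in m.
- current_grip_force(): force on a finger pad.
Only numpy, scipy, OpenCV 4.12 (cv2) and the standard library are available. Lean on these libraries where they do the work, as an engineer would, in place of code of your own. Each camera call takes 0.05 s, during which the arm holds its last target. There are 200 camera calls.

TASK

Put the finned cooler away: set it upright, fins down, into the comb rack of the open drawer, lowering it gently until its fins stand fully down between the rack's fins. Then push the drawer home, without slamming it, until it clicks past its detent and stays fully shut with the cooler still seated inside; leave the other things on the table where they are.

Things in the scene. Friction and masses are not known exactly. Their poses are not given: they have to be found in the camera images.
- cooler: Loose finned aluminium cooler, about 0.22 kg, on the table, fins down. Origin: underside centre at the fin tips, z up. Five 3 mm fins at y = -28, -14, 0, 14, 28 mm run along x (56 mm), z 0 to 20, tips rounded; plate 56 (x) x 60 (y) mm at z 20 to 25; on it a black block 40 (x) x 26 (y) mm, z 25 to 51: grasp it there, closing along y. Same after a half turn.
- cabinet: Fixed low grey cabinet with one drawer, 115 (x) x 100 (y) x 80 (z) mm. Origin: centre of its underside, on the table; its open front faces its own -x, towards the robot. The roof's lower edge is 70 mm above the table: the seated cooler (top at 63 mm) passes under it, one standing on top of the rack's fins does not.
- drawer (a joint): Drawer opening in m: 0 = home against its stop, grows as it slides out along the cabinet's -x; starts 0.085 to 0.100. About 2 N friction, mild damping; stays where left. At 0.015 it meets a spring detent; about 7 N on the front takes it over the hump (at 0.006), then the spring draws it to 0 and holds it.
- drawer_rack (a point): Centre of the comb rack on the drawer floor (12 mm above the table), moves with the drawer, axes as the cabinet's. The seated cooler's origin is here, its x along this x. Four rack fins 5 mm thick, 56 mm long in x, 14 mm high, round tops, at y = -21, -7, 7, 21 mm; drawer walls at y = -36, 36 mm, 18 mm high. Play of the cooler: 3 mm each way in y, about 12 mm in x.
- drawer_push (a point): Middle of the front edge of the drawer's lip pull, moves with it: push here along the cabinet's +x. The lip is a bar 60 mm wide (y), 6 mm high, 59 mm above the table, 10 mm out from the front panel (98 mm wide, 6 to 66 mm above the table). This point lies 75.5 mm plus the joint's value in front of (-x of) the cabinet's origin.
- grease_tin: Bystander: round grease tin, 66 mm across, 34 mm high, origin under its centre. Stands on the other side of the drawer from the cooler.
- screwdriver: Bystander: screwdriver with a red handle, 202 mm long, lying at the left edge of the table.
- spanner: Bystander: small open-ended spanner, 120 mm long, lying at the right front.
Not all that is in view belongs to the job. Several things have the shape of the cooler; the one meant has the colours described above.

How it is judged:
On the way, in this order (a step that is already met when the one before it is completed fails the run):
1. the cooler sits fully down in the comb rack while the drawer is still open (z of cooler in the frame of drawer_rack between -0.004 and 0.004 m and horizontal distance between cooler and drawer_rack below 0.018 m and angle between cooler's own z axis and vertical below 0.1 rad and angle between the x axis of cooler and the x axis of drawer_rack, either way round below 0.15 rad and value of joint drawer above 0.06 m), for 0.2 s.
2. the drawer is home behind its detent with the cooler seated (z of cooler in the frame of drawer_rack between -0.004 and 0.004 m and horizontal distance between cooler and drawer_rack below 0.018 m and angle between cooler's own z axis and vertical below 0.1 rad and angle between the x axis of cooler and the x axis of drawer_rack, either way round below 0.15 rad and value of joint drawer below 0.003 m), for 0.2 s.
At the end, for the whole second after the job is handed in: The drawer is home (joint under 3 mm) and at rest; the cooler is inside it, upright (tilt under 0.1 rad), fin tips within 4 mm of the drawer floor, its centre within 18 mm of the rack's centre, its fins along the rack's within 0.15 rad, at rest (all of step 2 and linear speed of cooler below 0.02 m/s and velocity of joint drawer between -0.01 and 0.01 m/s); the robot touches nothing.
It fails at once if the drawer is slammed (faster than 0.5 m/s) (velocity of joint drawer below -0.5 m/s).
It fails at once if the cooler is dropped into the rack (faster than 0.45 m/s within 50 mm above its seat) (horizontal distance between cooler and drawer_rack below 0.02 m and z of cooler in the frame of drawer_rack between 0.002 and 0.05 m and linear speed of cooler above 0.45 m/s).
It fails at once if a bystander is moved more than 30 mm (distance of any of grease_tin, screwdriver, spanner from where it was at the start of the episode above 0.03 m).
It also fails if it takes over 58 s, if anything falls off the work surface, if the arm or the gripper's body presses on something with over 40 N, if the wrist force passes 120 N, or if a joint passes its speed limit or range.

## Working session

There is one attempt and no reset: what is moved stays moved. The work goes in short steps, each a Python script; the robot and the scene stay as the last script left them, time stands still between calls to the robot, and variables do not carry over. Pictures are saved under pics/ and viewed, at most 10 in all, crops included, and the job is handed in when it is done.

```bash
ls; mkdir -p pics
python3 - <<'E'
from bench import *
import cv2,numpy as np
for n in("scene","top"):
    c=capture(n);cv2.imwrite(f"pics/{n}0.png",c["image"]);np.savez(f"{n}0.npz",**c)
    for q in("cooler","cabinet","drawer","drawer_push","drawer_rack","grease_tin"):
        print(n,q,[(np.round(d["xy"]).tolist(),round(d["conf"],2)) for d in spot_in(n,q)])
E
```

```text
pics
scene cooler [([280.0, 324.0], 0.96)]
scene cabinet [([299.0, 258.0], 0.97), ([375.0, 239.0], 0.31)]
scene drawer [([318.0, 266.0], 0.71)]
scene drawer_push [([316.0, 265.0], 0.69)]
scene drawer_rack [([314.0, 263.0], 0.91)]
scene grease_tin [([376.0, 240.0], 0.81)]
top cooler [([260.0, 281.0], 0.8), ([216.0, 280.0], 0.56)]
top cabinet [([315.0, 258.0], 0.49)]
top drawer [([314.0, 258.0], 0.62)]
top drawer_push [([312.0, 258.0], 0.79)]
top drawer_rack [([316.0, 260.0], 0.59)]
top grease_tin [([409.0, 278.0], 0.76)]
```

View pics/scene0.png

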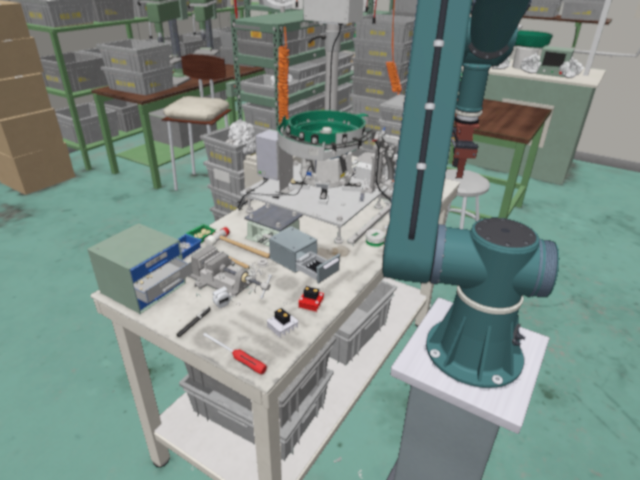

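View pics/top0.png

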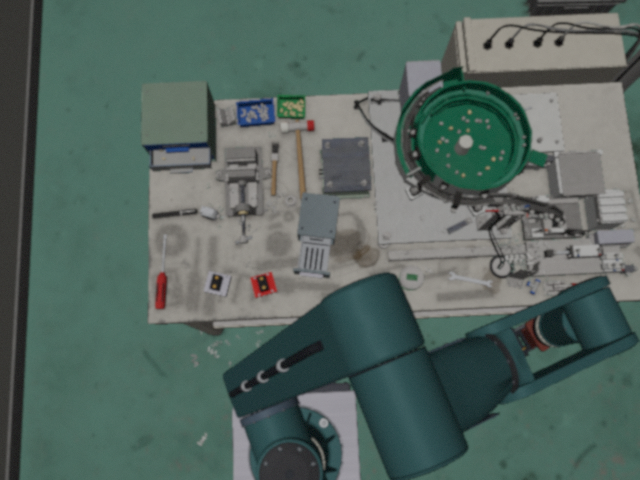

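The scene shows two cooler-shaped things: one silver with a black block (top 216,282; scene 281,319) and one red (top 263,284; scene 311,297). The silver one fits the aluminium description. I'll confirm it in a crop and locate it along with the drawer.

```bash
cat > h.py <<'E'
from bench import *
import cv2,numpy as np
def cloud(c):
    K,R,t,z=c["intrinsics"],c["R"],c["t"],c["range_z"]
    v,u=np.mgrid[:480,:640]
    P=np.stack([(u-K[0,2])/K[0,0]*z,(v-K[1,2])/K[1,1]*z,z],-1)
    W=(P-t)@R; W[z<=0]=np.nan
    return W
def down(a):  # tool z down, tool y axis at yaw a+90deg
    # R = Rz(a) * Rx(pi)
    return [float(np.cos(a/2)),float(np.sin(a/2)),0.,0.]
E
python3 - <<'E'
from h import *
im=cv2.imread("pics/scene0.png")[270:350,250:350]
im2=cv2.imread("pics/top0.png")[255:315,190:290]
cv2.imwrite("pics/crop0.png",np.vstack([cv2.resize(im,(700,560)[:2]) [:330+0] if 0 else cv2.resize(im,(400,320)),cv2.resize(im2,(400,240))]))
c=dict(np.load("top0.npz"));W=cloud(c)
print(c["intrinsics"],c["R"],c["t"])
for u,v in[(216,282),(263,284),(318,215),(313,258),(310,274),(409,278)]:print(u,v,W[v,u].round(3))
print(current_position(),current_orientation(), current_clock())
# grid of heights
s=np.array([[0,0]])
m=(W[...,2]>.045)&(W[...,2]<.09)
n,l,st,ce=cv2.connectedComponentsWithStats(m.astype(np.uint8))
for i in range(1,n):
    if st[i,4]>20:
        p=W[l==i];x=cv2.minAreaRect(p[:,:2].astype(np.float32)); print(ce[i].round(),st[i,4],p.mean(0).round(3),x)
E
```

```text
[[622.37360496   0.         322.15596751]
 [  0.         622.37360496 248.23799503]
 [  0.           0.           1.        ]] [[-0.04952376 -0.99876975  0.00252854]
 [-0.97695108  0.04791526 -0.20801614]
 [ 0.20763908 -0.012772   -0.97812212]] [-0.06800952  0.52295285  1.58111264]
216 282 [0.444 0.188 0.047]
263 284 [0.432 0.064 0.055]
318 215 [ 0.602 -0.087  0.084]
313 258 [ 0.501 -0.068  0.019]
310 274 [ 0.451 -0.059  0.061]
409 278 [ 0.431 -0.318  0.042]
[ 0.26030003 -0.54054155  0.22262936] [ 9.74936329e-01  2.22484046e-01  1.42993388e-06 -5.16238700e-05] 0.7
[538.  47.] 8151 [ 1.06  -0.725  0.073] ((1.0715662240982056, -0.7607624530792236), (0.5228066444396973, 0.17325656116008759), 89.99485778808594)
[563.  26.] 52 [ 1.12  -0.801  0.074] ((1.1190953254699707, -0.7973470091819763), (0.04703202843666077, 0.01632041484117508), 89.40194702148438)
[589.  25.] 47 [ 1.12  -0.877  0.073] ((1.1192232370376587, -0.8787735104560852), (0.06680592894554138, 0.012284869328141212), 79.03032684326172)
[537.  27.] 43 [ 1.12  -0.728  0.074] ((1.1188510656356812, -0.727866530418396), (0.05097002
[... 3431 characters left out ...]
 ((0.42247024178504944, -0.6086418628692627), (0.043320491909980774, 0.0029400265775620937), 75.60301971435547)
[216. 282.] 147 [0.444 0.187 0.051] ((0.4440513253211975, 0.18795335292816162), (0.027106596156954765, 0.04080946743488312), 74.68026733398438)
[263. 283.] 146 [0.435 0.066 0.051] ((0.4352331757545471, 0.06576640903949738), (0.040552787482738495, 0.025895288214087486), 14.278207778930664)
[319. 435.] 94 [ 0.048 -0.063  0.067] ((0.046650923788547516, -0.06137582287192345), (0.06704830378293991, 0.01977265626192093), 61.07194900512695)
[328. 461.] 66 [-0.014 -0.08   0.067] ((-0.011521147564053535, -0.07796009629964828), (0.061058852821588516, 0.01693601720035076), 15.535356521606445)
```

View pics/crop0.png

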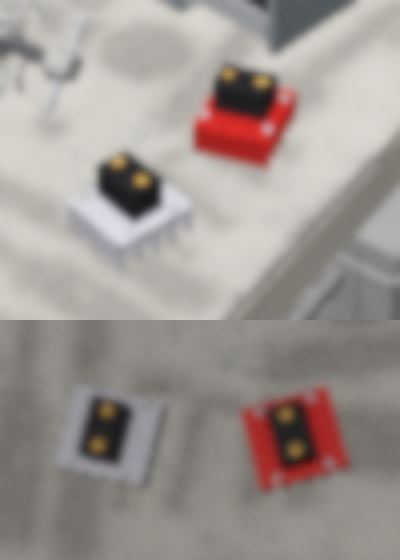

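The silver cooler with the black block is confirmed (the left or near one; the other is all red). Next I'll look at it and the drawer from the wrist camera.

Run:
```python
from h import *
a=np.radians(-10)
move_ptp([0.50,-0.07,0.36],down(a))
c=capture("wrist");cv2.imwrite("pics/w1.png",c["image"]);np.savez("w1.npz",**c)
a=np.radians(-15)
move_ptp([0.44,0.187,0.28],down(a))
c=capture("wrist");cv2.imwrite("pics/w2.png",c["image"]);np.savez("w2.npz",**c)
W=cloud(c);im=c["image"]
m=(W[...,2]>.046)&(W[...,2]<.056)
n,l,st,ce=cv2.connectedComponentsWithStats(m.astype(np.uint8))
for i in range(1,n):
    if st[i,4]>150:
        p=W[l==i];print(ce[i].round(),st[i,4],p.mean(0).round(4),cv2.minAreaRect(p[:,:2].astype(np.float32)))
print(spot_in("wrist","cooler"),current_joint_pos(),current_clock())
cv2.imwrite("pics/w12.png",np.hstack([cv2.resize(cv2.imread("pics/w1.png"),(400,300)),cv2.resize(im,(400,300))]))
```

```text
[353.  49.] 1199 [0.5935 0.1163 0.05  ] ((0.5952544212341309, 0.11647316813468933), (0.041109051555395126, 0.09983180463314056), 87.70787811279297)
[496.  25.] 237 [ 0.5772 -0.0314  0.0512] ((0.5778259038925171, -0.031425733119249344), (0.004134172108024359, 0.04797028377652168), 84.02252197265625)
[256.  31.] 648 [0.6362 0.2103 0.0521] ((0.6365041136741638, 0.20996156334877014), (0.03633244335651398, 0.022452035918831825), 71.59626770019531)
[426. 183.] 793 [0.4358 0.0682 0.052 ] ((0.4350798726081848, 0.06743615120649338), (0.04006011784076691, 0.02631881833076477), 13.556991577148438)
[323. 203.] 733 [0.4445 0.1896 0.0521] ((0.4440690875053406, 0.18958836793899536), (0.025211069732904434, 0.03930852934718132), 74.3750991821289)
[{'xy': [324.2, 199.4], 'conf': 0.93}, {'xy': [420.2, 179.3], 'conf': 0.92}] [ 2.55037311e-01  1.28211260e-01  1.67934033e+00 -4.13922395e-04
  1.33293298e+00  2.08925876e+00] 3.8833
```

View pics/w12.png

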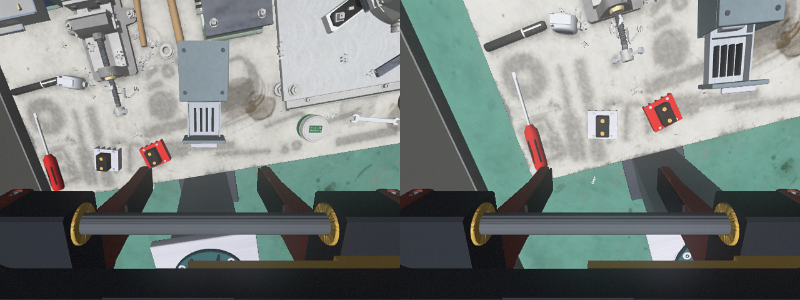

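View pics/w1.png

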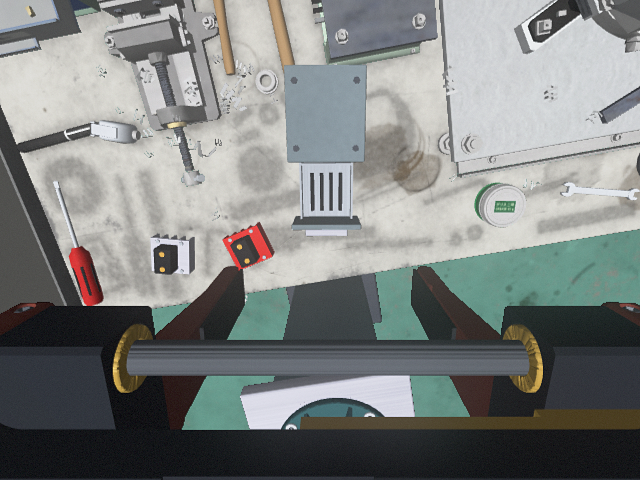

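The wrist view shows the rack as four dark fins near (328,192) and the lip at (326,232). I'll measure the rack, roof and lip from this cloud.

Run:
```python
from h import *
for f in("w1","top0"):
    c=dict(np.load(f+".npz"));W=cloud(c);g=c["image"].max(2)
    if f=="w1": sl=(slice(165,216),slice(304,352))
    else: sl=(slice(242,276),slice(296,334))
    d=W[sl];gg=g[sl];m=gg<75
    n,l,st,ce=cv2.connectedComponentsWithStats(m.astype(np.uint8))
    for i in range(1,n):
        if st[i,4]>15:
            p=d[l==i];print(f,ce[i].round(1),st[i,4],p.mean(0).round(4),cv2.minAreaRect(p[:,:2].astype(np.float32)))
    p=W[(W[...,2]>.076)&(W[...,2]<.086)&(abs(W[...,0]-.6)<.08)&(abs(W[...,1]+.088)<.075)]
    print(f,"roof",len(p),p.mean(0),cv2.minAreaRect(p[:,:2].astype(np.float32)))
    p=W[(W[...,2]>.056)&(W[...,2]<.07)&(abs(W[...,0]-.455)<.03)&(abs(W[...,1]+.062)<.06)]
    print(f,"lip",len(p),p.mean(0),cv2.minAreaRect(p[:,:2].astype(np.float32)))
c=dict(np.load("w1.npz"));W=cloud(c)
print(W[195,304:352,2].round(3)); print(c["image"][195,304:352].max(1))
print(W[160:240,328].round(3)[::2].tolist())
```

```text
w1 [ 7.9 26.4] 104 [ 0.5044 -0.0486  0.0267] ((0.5044680237770081, -0.04821059852838516), (0.004491790197789669, 0.05331115052103996), 80.19011688232422)
w1 [17.1 25.3] 81 [ 0.5036 -0.0624  0.0267] ((0.5020743608474731, -0.06185925379395485), (0.0030665905214846134, 0.053694553673267365), 79.74195861816406)
w1 [26.5 26. ] 74 [ 0.5001 -0.0758  0.0271] ((0.49962377548217773, -0.07575725764036179), (0.0015314887277781963, 0.05341043323278427), 80.11180114746094)
w1 [35.8 25.2] 77 [nan nan nan] ((0.4971671998500824, -0.08971664309501648), (0.002971401670947671, 0.0535653717815876), 80.43183135986328)
w1 roof 8583 [ 0.61078819 -0.09110664  0.08138955] ((0.6168559789657593, -0.09617515653371811), (0.11431988328695297, 0.14648638665676117), 80.24190521240234)
w1 lip 732 [ 0.4548365  -0.06135944  0.06479567] ((0.4528525173664093, -0.06078576669096947), (0.0958361104130745, 0.01740873232483864), 80.25506591796875)
top0 roof 1405 [ 0.60742404 -0.091757    0.08071053] ((0.6160783171653748, -0.0954984650015831), (0.11074106395244598, 0.14595980942249298), 79.16065979003906)
top0 lip 200 [ 0.4535
[... 876 characters left out ...]
5, 0.013], [0.512, -0.074, 0.014], [0.509, -0.074, 0.013], [0.507, -0.073, 0.014], [0.504, -0.073, 0.014], [0.5, -0.072, 0.013], [0.497, -0.072, 0.013], [0.494, -0.071, 0.013], [0.491, -0.071, 0.013], [0.489, -0.07, 0.014], [0.485, -0.069, 0.012], [0.482, -0.069, 0.014], [0.479, -0.068, 0.012], [0.476, -0.068, 0.013], [0.473, -0.067, 0.014], [0.47, -0.067, 0.014], [0.467, -0.066, 0.013], [0.464, -0.066, 0.014], [0.461, -0.065, 0.014], [0.461, -0.065, 0.028], [0.46, -0.065, 0.04], [0.46, -0.065, 0.052], [0.461, -0.065, 0.065], [0.458, -0.065, 0.067], [0.455, -0.064, 0.066], [0.452, -0.063, 0.064], [0.448, -0.063, 0.062], [0.446, -0.062, 0.063], [0.425, -0.059, -0.001], [0.422, -0.058, 0.002]]
```

Run:
```python
from h import *
a=np.radians(-15.5);q=down(a)
move_gripper(0.06)
move_ptp([0.4442,0.189,0.12],q)
print(servo_line([0.4442,0.189,0.030],rate=0.08,contact_N=6),current_position())
move_gripper(0.0); print(current_finger_gap(),current_grip_force())
servo_line([0.4442,0.189,0.17],rate=0.1)
a=np.radians(-9.9);move_ptp([0.5008,-0.0689,0.17],down(a))
print(current_finger_gap(),current_grip_force(),current_force(),current_position())
for n in("top","wrist","scene"):
    c=capture(n);cv2.imwrite(f"pics/{n}3.png",c["image"]);np.savez(f"{n}3.npz",**c)
t=cv2.imread("pics/top3.png")[205:305,250:383]; s=cv2.imread("pics/scene3.png")[180:310,250:423]
cv2.imwrite("pics/c3.png",np.hstack([cv2.resize(t,(400,300)),cv2.resize(s,(400,300))]))
print(current_clock())
```

```text
False [0.44458816 0.18913497 0.03038279]
0.025579128546526525 30.000309348106384
0.025801877479067294 29.999668300151825 [-0.01330722 -0.23782184 -1.98728536] [ 0.50043011 -0.06802566  0.16972803]
9.825
```

View pics/c3.png

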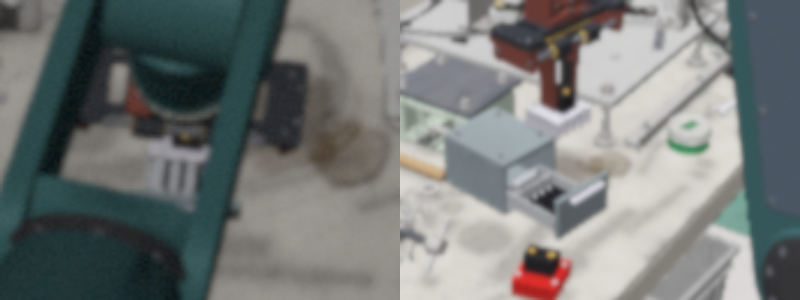

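View pics/wrist3.png

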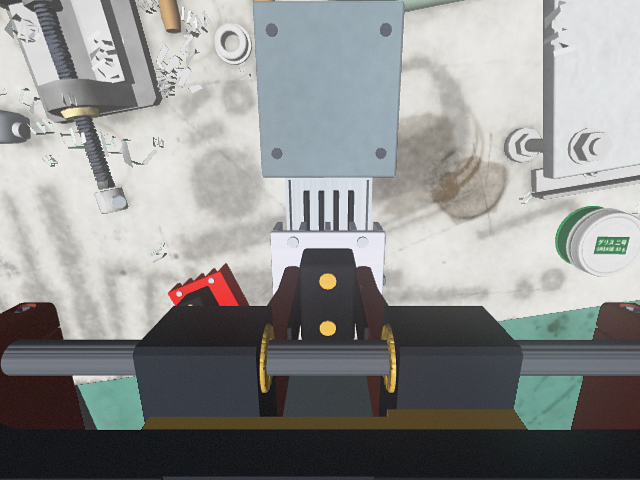

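The cooler is held upright above the drawer (wrist view: plate at columns 271–385, rack fins at columns 308–350). I'll measure the offset between plate and rack in this same picture.

Run:
```python
from h import *
c=dict(np.load("wrist3.npz"));W=cloud(c);im=c["image"].max(2)
a=np.radians(-9.9);Rc=np.array([[np.cos(a),np.sin(a)],[-np.sin(a),np.cos(a)]])
p=current_position();print(p)
L=(W[...,:2]-p[:2])@Rc.T   # cabinet axes relative to TCP
z=W[...,2]
m=np.zeros_like(z,bool);m[190:228,296:362]=1
m&=(im<75)&(z>.02)&(z<.032)
n,l,st,ce=cv2.connectedComponentsWithStats(m.astype(np.uint8))
for i in range(1,n):
    if st[i,4]>30:q=L[l==i];print("fin",ce[i].round(1),st[i,4],q[:,1].mean().round(4),(q[:,1].min().round(4),q[:,1].max().round(4)),q[:,0].max().round(4))
pl=np.zeros_like(z,bool);pl[232:262,262:395]=1
pl&=(z>.14)&(z<.19)
for v in(238,246,254,260):
    r=np.where(pl[v])[0];print("plate",v,r.min(),r.max(),L[v,r.min()].round(4),L[v,r.max()].round(4),z[v,r].mean().round(4))
q=np.c_[L[pl],z[pl]];k=(q[:,0]<.035)
A=np.c_[q[k,:2],np.ones(k.sum())];co,*_=np.linalg.lstsq(A,q[k,2],rcond=None);print("plane",co,np.std(A@co-q[k,2]))
b=np.zeros_like(z,bool);b[245:330,300:356]=1;b&=(z>.185)&(im<80)
q=L[b];print("block",q.mean(0),cv2.minAreaRect(q.astype(np.float32)),z[b].mean())
```

```text
[ 0.50064378 -0.06747286  0.16992471]
fin [319.8 205.7] 50 0.0066 (np.float64(0.0044), np.float64(0.0074)) 0.0271
fin [335.4 207.9] 71 -0.008 (np.float64(-0.0096), np.float64(-0.0066)) 0.0272
plate 238 270 384 [0.0234 0.0295] [ 0.0238 -0.03  ] 0.1661
plate 246 271 384 [0.0194 0.0289] [ 0.0194 -0.0302] 0.166
plate 254 271 384 [0.0147 0.0292] [ 0.0148 -0.0305] 0.171
plate 260 272 383 [0.0116 0.0287] [ 0.0115 -0.0301] 0.1755
plane [-0.16634509  0.00075799  0.17179337] 0.005660445180260883
block [ 0.00412349 -0.00066051] ((0.0023884447291493416, -0.0005054911598563194), (0.034261398017406464, 0.026075955480337143), 0.7273398637771606) 0.19147752957505687
```

Run:
```python
from h import *
q=down(np.radians(-9.9))
servo_line([0.5008,-0.0689,0.075],q,rate=0.1)
print(current_position(),current_force())
r=servo_line([0.5008,-0.0689,0.0415],q,rate=0.03,contact_N=5)
print(r,current_position(),current_force(),current_clock())
```

```text
[ 0.5013166  -0.06902994  0.07548864] [ 1.13009795  0.49319975 -1.62919287]
True [ 0.50058955 -0.06883523  0.04204404] [-0.15923515  0.36625788  4.41654583] 11.9667
```

Run:
```python
from h import *
q=down(np.radians(-9.9))
move_gripper(0.05); sleep(0.3)
servo_line([0.5008,-0.0689,0.17],q,rate=0.12)
x=np.array([np.cos(np.radians(-9.9)),np.sin(np.radians(-9.9))]);p=np.array([.5008,-.0689])-.095*x
move_ptp([p[0],p[1],0.20],q)
sleep(.2)
c=capture("wrist");cv2.imwrite("pics/w4.png",c["image"]);np.savez("w4.npz",**c)
W=cloud(c)
# local frame relative to the measured rack centre
a=np.radians(-9.9);Rc=np.array([[np.cos(a),np.sin(a)],[-np.sin(a),np.cos(a)]])
L=(W[...,:2]-[.5008,-.0689])@Rc.T;z=W[...,2]
for lo,hi,n in((.055,.072,"block+lip"),(.032,.045,"plate")):
    m=(z>lo)&(z<hi)&(abs(L[...,0])<.075)&(abs(L[...,1])<.055)
    k,l,st,ce=cv2.connectedComponentsWithStats(m.astype(np.uint8))
    for i in range(1,k):
        if st[i,4]>100:print(n,ce[i].round(),st[i,4],np.median(z[l==i]).round(4),cv2.minAreaRect(L[l==i].astype(np.float32)))
print(current_clock(),current_position())
```

```text
block+lip [327. 115.] 1512 0.0642 ((-0.0009200405329465866, -0.00018190499395132065), (0.03948112577199936, 0.025447344407439232), 0.6887480616569519)
block+lip [327. 172.] 1836 0.0659 ((-0.048882968723773956, -0.0002829432487487793), (0.01762021705508232, 0.09783794730901718), 0.1498596966266632)
plate [327.  55.] 296 0.0355 ((0.05213000997900963, -0.00021513551473617554), (0.005047587212175131, 0.04082551598548889), 0.4457418918609619)
plate [327. 118.] 2641 0.0383 ((-0.0010896138846874237, -0.000454828143119812), (0.0550285205245018, 0.06009118631482124), 0.013096270151436329)
14.8083 [ 0.40807231 -0.05281599  0.19966021]
```

View pics/w4.png

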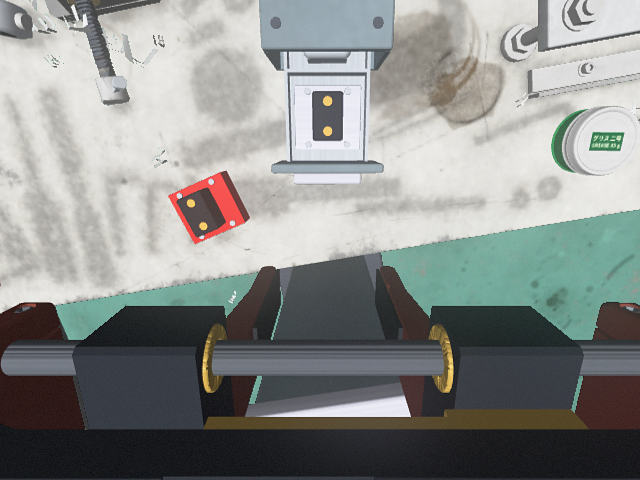

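The cooler is seated: block top at z 0.064, plate at 0.038, centred within 1 mm and parallel to the rack. Now I'll push the drawer.

Run:
```python
from h import *
q=down(np.radians(-9.9))
x=np.array([np.cos(np.radians(-9.9)),np.sin(np.radians(-9.9))]);o=np.array([.5008,-.0689])
P=lambda d,z:[*(o+d*x),z]
loc=lambda:round(float((np.array(current_position()[:2])-o)@x),4)
move_gripper(0.0)
servo_line(P(-.095,.048),q,rate=0.12)
r=servo_line(P(-.005,.048),q,rate=0.05,contact_N=25);print(r,loc(),current_force())
if not r:
    r=servo_line(P(.032,.048),q,rate=0.02,contact_N=22);print(r,loc(),current_force())
sleep(.3)
servo_line(P(-.05,.048),q,rate=0.08)
servo_line(P(-.06,.20),q,rate=0.15)
c=capture("wrist");cv2.imwrite("pics/w5.png",c["image"])
W=cloud(c);a=np.radians(-9.9);Rc=np.array([[np.cos(a),np.sin(a)],[-np.sin(a),np.cos(a)]])
L=(W[...,:2]-o)@Rc.T;z=W[...,2]
m=(z>.056)&(z<.072)&(abs(L[...,0])<.075)&(abs(L[...,1])<.055)
print(cv2.minAreaRect(L[m].astype(np.float32)))
m=(z>.076)&(z<.09)&(L[...,0]>.03)&(L[...,0]<.17)&(abs(L[...,1])<.052)
print(L[m].min(0),L[m].max(0))
print(current_clock())
```

```text
False -0.0047 [-1.98704427 -0.37591295 -1.04463485]
True 0.0169 [-0.75152339  0.4837629  -1.05350056]
((0.03768110275268555, -0.00011624768376350403), (0.01941787637770176, 0.09888029098510742), 0.3923230767250061)
[ 0.04552684 -0.05002047] [0.11128603 0.05031468]
22.8083
```

View pics/w5.png

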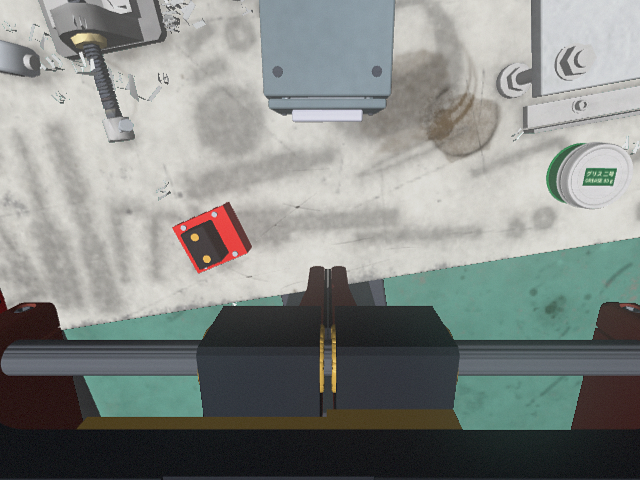

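The image shows the drawer shut. The lip stands 17.5 mm ahead of the roof edge, and 18 mm is expected at home. The arm is clear, so I'm handing in.

```bash
python3 -c "
from bench import *
print(close_job())"
```

```text
the job is handed in; nothing more can be done
None
```

I put the silver cooler into the comb rack, measured it as seated there, and pushed the drawer home past its detent. I then handed the job in at about 23 s; no verdict came back.

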